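# Hold a tile carrier home against a sprung plunger in a ceramics print jig

### The arm

A 6-joint arm with a two-finger parallel gripper is mounted at the origin on the work surface. World frame = base frame: x ahead of the robot, y to its left, z up, the work surface at z = 0. Lengths are in m, angles in degrees, forces in N, time in s.
With the tool pointing down it reaches from about 0.3 to 0.75 m from the base axis. Payload 8.5 kg.
Tool frame: the origin (TCP) lies between the finger pads; the fingertips stand env.finger_overhang ahead of it and the grasp point (between the pads) lies 2 mm behind it (env.finger_overhang is the distance from the TCP to the fingertips, in m); z points along the fingers, y is the line along which they close (so a half turn about z gives the same grasp; the last joint's range is limited). The gripper opens to 85 mm and grips with 20 to 120 N. Pads are 22 mm wide; open, the fingers measure 114 mm over their backs; the gripper's body (76 mm by 85 mm) begins 54 mm behind the grasp point. The pads swing forward as they close: fully open they stand 13 mm farther back than shut.
Start: joints at [58.31, 21.807, 74.336, -0, 83.858, -12.336], TCP at [0.182, 0.519, 0.248] pointing down, gripper open.
Joint ranges: [-178.18, 178.18], [-50.72, 133.34], [12.68, 142.11], [-81.47, 261.47], [9.98, 163.14], [-165.26, 165.26]. Speed limits (degrees/s): [136.94, 136.94, 180, 180, 180, 180].

### API

Orientations are given as a 3x3 rotation matrix whose columns are the frame's x, y, z axes.
In Python, from rig import env gives the robot as it stands. The module is installed in compiled form; this text tells all that it offers.
- The arm moves only by the tool jog_arm, never from a script. Its arguments are lists of equal length, an entry for each row: "hand": the finger opening in m, from 0 to 0.0854; "travel": the shift along the world's x, y, z in m, a list of three; "yaw": the turn about the world's z in rad. A call has exactly 5 rows; each row shifts and turns the commanded pose from where the row before left it; what a row does not reach is not made up. A row lasts 1/8 s, in which the tool goes at most 62.5 mm and 10.7 degrees, less where a joint would pass 70% of its speed; a pose out of reach is approached as far as the arm can. A call is refused whole if a number of a shift passes 0.0625 or a number of a turn 0.188, either way. A call with a gripper value outside its range is refused whole. The fingers move at their own pace and stop on an object; "grip_force" is the grip in N (left out, the last holds). Time passes only in rows, so rows that do not move let the fingers close, or fill a call up. It gives the time, the measured TCP pose, the force, the opening and the grip force at its end, in the units of the state.
- env.observe(): the state, without advancing time (a new reading comes with each control period).
- env.get_image(name): name is "scene" or "top" or "wrist"; returns the picture (384x512x3 uint8, red, green, blue); there is no depth.
- env.calibration(name): a dict with "fx", "fy", "cx", "cy" (pixels), "k1" (the pictures are not rectified: a ray, as slopes to the right and down, at radius r is drawn at 1 + k1 r^2 times it, then the intrinsics apply), "position" and "rotation" of the camera in the world; the wrist camera has in their place "hand_eye" (4x4, takes a point from camera to tool coordinates, whose origin is the TCP and whose axes are the flange's). Camera axes: x right, y down, z forward; pixel columns grow to the right and rows downward; lengths in m; the calibration is good to about 2 mm. A picture is of the moment at which its call begins: read the wrist's pose just before it. calibration takes no time and is no camera call.
- env.close_job(): hands the job in; it is judged then, once.
The state is a dict: "time_s": time; "q": joint angles; "qvel": joint speeds; "joint_efforts": joint torques, N m; "position": TCP position; "tool_rot": TCP orientation; "ft_force": force on the tool from outside, world axes, zero at the start; "wrist_torque": the same for the moment, N m; "grip_width": finger opening in m; "gripper_force": force on a finger pad.
Only numpy, scipy, OpenCV 4.12 (cv2) and the standard library are available. Lean on these libraries where they do the work, as an engineer would, in place of code of your own. Each camera call takes 0.05 s, during which the arm holds its last target. There are 200 camera calls.

### The job

To register a tile for printing, first slide the red guard of the plywood jig all the way over to its end stop, away from the plunger. Then take the wooden tile carrier by its dark post, set it flat on the jig's bed with the tile end facing the plunger, and push it in against the spring until it sits squarely against both brass stops; the program finishes while still holding it pressed firmly there, because the spring pushes it back out if let go. Leave everything else on the table where it is.

Things in the scene. Friction and masses are not known exactly. Their poses are not given: they have to be found in the camera images.
- jig: plywood registration jig, fixed: bed 240 x 210 mm, top 12 mm above the table. Origin on the table, below the plane of the stop faces, midway between the stops. x: level, the push-in direction, roughly away from the robot; y left; z up. Bed spans x -170 to +70, y -75 to +135 mm, no side rails. A carrier pushed home has the jig's heading and centre line (y = 0), between two blue lines 74 mm apart
- stops: the jig's two fixed brass stop blocks, 14 mm wide, centred at jig y -26 and +26 mm, faces at jig x = 0, from the bed to 36 mm above the table. Same origin and axes as the jig. Behind them the plunger's aluminium housing: jig x 15 to 65, y -18 to +18 mm, top 42 mm above the table
- guard (a joint): position in m of the red guard that slides along the jig's +y: 0 = in front of the plunger (it blocks the carrier), 0.080 = its end stop, clear of the carrier's way. It has about 2 N of friction and stays where it is left. Starts between 0 and 0.02
- guard_knob (a point): centre of the top of the guard's red square knob, 18 x 18 mm, 42 mm tall, top 79.5 mm above the table, at jig x = -30 mm, jig y = the guard joint's value. Below it the guard is a plate 10 mm thick (jig x), 32 mm wide (jig y), down to the bed. A dark end-stop block 16 mm high stands on the bed at jig x -30, y 121 mm
- plunger (a joint): travel in m of the sprung plunger: 0 = fully out, 0.018 = a carrier pressing it is up against both brass stops. It pushes back towards the robot with about 3 N at 0 and 10 N at 0.018; it could itself go on to 0.026
- plunger_tip (a point): centre of the black rubber tip (16 mm across) of the plunger, 26 mm above the table; at rest 18 mm in front of the stop faces (jig x = -18 mm, y = 0)
- carrier: loose wooden tile carrier, board 110 (x) x 70 (y) x 24 (z) mm, 0.18 to 0.35 kg, a white and pink tile set in its front (+x) half, a dark square grip post at its rear. Origin at the centre of its underside, x towards the tile end, z up. Starts flat on the table left of the jig, tile end pointing ahead, turned up to 0.6 rad
- post_top (a point): centre of the top of the carrier's grip post, 24 x 24 mm, sides parallel to the board's, standing from 24 to 68 mm above the carrier's underside, 30 mm behind the carrier's origin
- carrier_front (a point): middle of the carrier's front (tile end) face, 55 mm ahead of its origin and 12 mm above its underside: the face that presses the plunger and meets the stops
- pink_jar: loose pink underglaze jar, 64 mm across, 85 mm tall, stands near the carrier; origin at the centre of its underside
- brown_jar: loose brown slip jar, 72 mm across, 110 mm tall
- ink_bottle: loose small black bottle, 44 mm across, 100 mm tall
- bowl: loose terracotta bowl, 130 mm across, 50 mm tall
- cutter_tray: loose lime-green tray of black cutters, 150 x 200 x 35 mm
- brush: loose brush lying on the table

How it is judged (in metres and radians):
On the way, in this order (a step that is already met when the one before it is completed fails the run):
1. the red guard is slid over to its end stop (value of joint guard above 0.075 m), for 0.2 s.
2. the carrier is pressed home against the stops, plunger pushed in (value of joint guard above 0.075 m and value of joint plunger above 0.016 m and contact force between carrier and stops above 1.5 N and x of carrier_front in the frame of jig above -0.004 m and y of carrier_front in the frame of jig between -0.01 and 0.01 m and angle between the x axis of carrier and the x axis of jig, either way round below 0.07 rad and angle between carrier's own z axis and vertical below 0.08 rad and height (world z) of carrier below 0.018 m), for 0.3 s.
At the end, for the whole second after the job is handed in: Guard within 5 mm of its end stop; carrier flat on the bed, in line with the jig (0.07 rad, 10 mm), its front pressing the stops with over 1.5 N, plunger in by at least 16 of its 18 mm, carrier still, robot still holding it (over 2 N) (all of step 2 and contact force between any of the fingers, the arm and carrier above 2 N and linear speed of carrier below 0.02 m/s); the arm keeps its last pose, push and grip.
It fails at once if a jar, the bottle, bowl, tray, or brush is moved by more than 30 mm (distance of any of pink_jar, brown_jar, ink_bottle, bowl, cutter_tray, brush from where it was at the start of the episode above 0.03 m).
It also fails if it takes over 58 s, if anything falls off the work surface, if the arm or the gripper's body presses on something with over 40 N, if the wrist force passes 120 N, or if a joint passes its speed limit or range.

## Working session

There is one attempt and no reset: what is moved stays moved. The work goes in short steps, Python scripts to look and compute and a tool call to move; the robot and the scene stay as the last step left them, time stands still between calls to the robot, and variables do not carry over. Pictures are saved under pics/ and viewed, at most 10 in all, crops included, and the job is handed in when it is done.

Besides the shell and the picture viewer there is one more tool, called after "Emit:" by a JSON object that holds its "op" and its "data". jog_arm: Moves the arm, as the interface text tells. Its arguments: {"type":"object","properties":{"hand":{"type":"array"},"travel":{"type":"array"},"yaw":{"type":"array"},"grip_force":{"type":"number"}},"required":["hand","travel","yaw"]}

```bash
mkdir -p pics
cat > h.py <<'E'
import numpy as np, cv2
from rig import env
def snap(name):
    s=env.observe(); im=env.get_image(name); c=env.calibration(name)
    if name=="wrist":
        H=np.array(c["hand_eye"]);R=np.array(s["tool_rot"]);c["rotation"]=R@H[:3,:3];c["position"]=R@H[:3,3]+np.array(s["position"])
    return im,c
def ray(c,uv):
    K=np.array([[c["fx"],0,c["cx"]],[0,c["fy"],c["cy"]],[0,0,1.]])
    d=cv2.undistortPoints(np.array(uv,float).reshape(-1,1,2),K,np.array([c["k1"],0,0,0.]))[:,0]
    return np.c_[d,np.ones(len(d))]@np.array(c["rotation"]).T
def onplane(c,uv,z):
    d=ray(c,uv);p=np.array(c["position"]);return p+d*((z-p[2])/d[:,2])[:,None]
def save(im,n): cv2.imwrite("pics/"+n+".png",cv2.cvtColor(im,cv2.COLOR_RGB2BGR))
E
python3 - <<'E'
from h import *
a,c=snap("scene");b,c2=snap("top")
for n,i in(("scene0",a),("top0",b)):save(cv2.resize(i,(768,576)),n)
np.set_printoptions(precision=3,suppress=True)
print(c["position"],c2["position"],c2["rotation"],env.finger_overhang); s=env.observe();print(s["tool_rot"],s["position"],s["ft_force"],s["time_s"])
E
```

```text
[1.784 0.202 0.977] [ 0.277 -0.008  1.298] [[ 0.005 -0.985  0.17 ]
 [-1.    -0.003  0.008]
 [-0.007 -0.17  -0.985]] 0.017
[[-0.943  0.331 -0.001]
 [ 0.331  0.943 -0.001]
 [ 0.    -0.001 -1.   ]] [0.182 0.519 0.248] [ 0.995 -0.25   0.391] 0.1
```

View pics/top0.png

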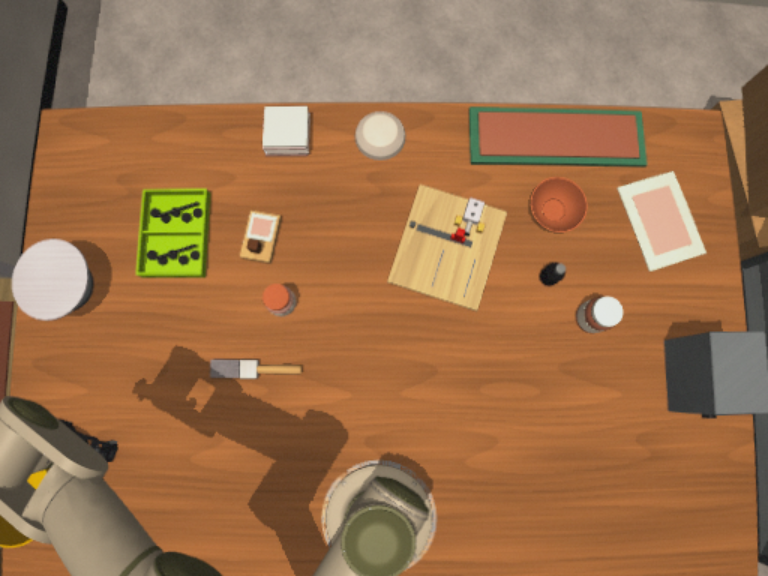

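View pics/scene0.png

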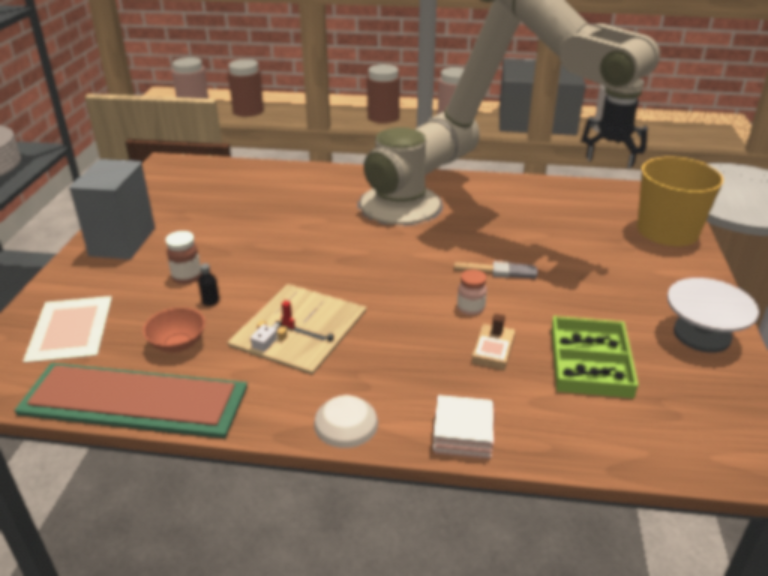

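The top view (768 px wide) shows the jig with corners near (421,185), (506,211), (476,308) and (389,281), and its red knob at (460,236). The carrier is near (260,237) with its post at (255,245). The pink jar is behind the carrier at (277,297), the brush at (255,369).

Run:
```python
from h import *
np.set_printoptions(precision=4,suppress=True)
im,c=snap("top"); hsv=cv2.cvtColor(im,cv2.COLOR_RGB2HSV); k=512/768
for n,p in(("jig",(430,280)),("table",(340,250)),("carr",(250,258)),("knob",(460,236)),("post",(255,245))):
    print(n,hsv[round(p[1]*k),round(p[0]*k)],im[round(p[1]*k),round(p[0]*k)])
w=((hsv[...,0]>=14)&(hsv[...,0]<32)&(hsv[...,1]<165)&(hsv[...,2]>120)).astype(np.uint8)
cs,_=cv2.findContours(w,0,2)
for q in sorted(cs,key=cv2.contourArea)[-4:]:
    r=cv2.minAreaRect(cv2.convexHull(q)); print(cv2.contourArea(q),r[0],r[1],r[2])
jb=[(421,185),(506,211),(476,308),(389,281)]
print("jig corners",onplane(c,np.array(jb)*k,.012)[:,:2])
P=cv2.boxPoints(cv2.minAreaRect(max(cs,key=cv2.contourArea)));W=onplane(c,P,.012)[:,:2];print("box",W,np.linalg.norm(W-np.roll(W,1,0),axis=1))
print("carr",onplane(c,np.array([(249,211),(281,215),(270,262),(240,258)])*k,.024)[:,:2],"post",onplane(c,np.array([(255,245)])*k,.068),"knob",onplane(c,np.array([(460,236)])*k,.0795))
print("jar",onplane(c,np.array([(277,297)])*k,.085),"brush",onplane(c,np.array([(210,369),(300,369)])*k,.015))
print("bowl,bottle,brown",onplane(c,np.array([(558,205)])*k,.05),onplane(c,np.array([(558,268)])*k,.1),onplane(c,np.array([(607,312)])*k,.11))
```

```text
jig [ 20 115 224] [224 189 123]
table [ 13 160 167] [167 107  62]
carr [ 19 132 182] [182 146  88]
knob [  1 210 165] [165  33  29]
post [ 11 160 107] [107  65  40]
1955.0 (251.6205596923828, 347.93865966796875) (76.1636962890625, 75.6069107055664) 3.990912914276123
4141.5 (297.8594665527344, 164.45675659179688) (63.522552490234375, 70.94821166992188) 17.10272979736328
4430.5 (34.872093200683594, 331.2171936035156) (134.65899658203125, 63.807647705078125) 39.957550048828125
30527.5 (286.1324768066406, 38.47552490234375) (446.10357666015625, 130.54794311523438) 7.957525730133057
jig corners [[ 0.7319 -0.096 ]
 [ 0.6711 -0.2893]
 [ 0.4485 -0.2148]
 [ 0.5083 -0.0229]]
box [[ 0.9364  0.7235]
 [ 1.5269  0.7362]
 [ 1.2537 -1.0503]
 [ 0.7054 -0.8779]] [1.618  0.5907 1.8072 0.5748]
carr [[0.6662 0.294 ]
 [0.6565 0.2206]
 [0.5482 0.2414]
 [0.5573 0.3093]] post [[0.5763 0.2669 0.068 ]] knob [[ 0.5942 -0.1736  0.0795]]
jar [[0.4605 0.212  0.085 ]] brush [[0.3112 0.3678 0.015 ]
 [0.3134 0.1697 0.015 ]]
bowl,bottle,brown [[ 0.6746 -0.3986  0.05  ]] [[ 0.5213 -0.3756  0.1   ]] [[ 0.4274 -0.4714  0.11  ]]
```

Emit:
{"op": "jog_arm", "data": {"hand": [0.085, 0.085, 0.085, 0.085, 0.085], "travel": [[0.027, -0.046, 0], [0.027, -0.046, 0], [0.027, -0.046, 0], [0.027, -0.046, 0], [0.027, -0.046, 0]], "yaw": [0, 0, 0, 0, 0], "grip_force": 60}}

```text
time_s: 0.78
position: [0.3178, 0.2874, 0.2483]
tool_rot: [[-0.944, 0.331, 0.0], [0.331, 0.944, -0.0], [-0.0, 0.0, -1.0]]
ft_force: [1.0, 0.0, 0.3]
grip_width: 0.0852
gripper_force: 0.0
```

Emit:
{"op": "jog_arm", "data": {"hand": [0.085, 0.085, 0.085, 0.085, 0.085], "travel": [[0.027, -0.046, 0], [0.027, -0.046, 0], [0.027, -0.046, 0], [0.027, -0.046, 0], [0.027, -0.046, 0]], "yaw": [0, 0, 0, 0, 0]}}

```text
time_s: 1.4
position: [0.4528, 0.0572, 0.2483]
tool_rot: [[-0.943, 0.332, -0.0], [0.332, 0.943, 0.0], [0.0, 0.0, -1.0]]
ft_force: [0.9, 1.0, -0.4]
grip_width: 0.0849
gripper_force: 0.0
```

Emit:
{"op": "jog_arm", "data": {"hand": [0.085, 0.085, 0.085, 0.085, 0.085], "travel": [[0.027, -0.046, 0], [0.027, -0.046, 0], [0.027, -0.046, 0], [0.027, -0.046, 0], [0, 0, 0]], "yaw": [0, 0, 0, 0, 0]}}

```text
time_s: 2.02
position: [0.5612, -0.128, 0.2471]
tool_rot: [[-0.942, 0.335, -0.001], [0.335, 0.942, 0.0], [0.001, -0.0, -1.0]]
ft_force: [-0.5, 0.8, -0.7]
grip_width: 0.085
gripper_force: 0.0
```

Run:
```python
from h import *
np.set_printoptions(precision=4,suppress=True)
im,c=snap("wrist");save(im,"w1");s=env.observe();print(s["position"],s["tool_rot"],s["time_s"],c["position"])
b,_=snap("top");save(cv2.resize(b[100:230,230:420],(760,520)),"t1")
```

```text
[ 0.5604 -0.1262  0.2474] [[-0.9428  0.3333 -0.0014]
 [ 0.3333  0.9428  0.0007]
 [ 0.0015  0.0002 -1.    ]] 2.075 [ 0.4806 -0.1008  0.3717]
```

View pics/w1.png

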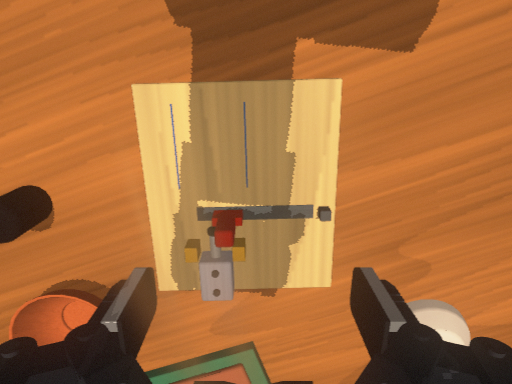

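The wrist view shows the jig with corners at (133,85), (341,79), (331,287) and (158,291). The blue lines run (171,104)-(180,188) and (244,102)-(247,187). The brass stops are at (192,250) and (239,249), and the red knob is around (225,230).

```bash
cat >> h.py <<'E'
def jigfit(c,uv):  # corners NR,NL,FL,FR
    W=onplane(c,uv,.012)[:,:2]; J=np.array([(-.17,-.075),(-.17,.135),(.07,.135),(.07,-.075)])
    A=W-W.mean(0);B=J-J.mean(0); a=np.arctan2((B[:,0]*A[:,1]-B[:,1]*A[:,0]).sum(),(A*B).sum())
    R=np.array([[np.cos(a),-np.sin(a)],[np.sin(a),np.cos(a)]]); o=W.mean(0)-R@J.mean(0); return a,R,o,W-(J@R.T+o)
E
python3 - <<'E'
from h import *
np.set_printoptions(precision=4,suppress=True)
im,c=snap("wrist"); hsv=cv2.cvtColor(im,cv2.COLOR_RGB2HSV); g=cv2.cvtColor(im,cv2.COLOR_RGB2GRAY)
uv=np.array([(133,85),(341,79),(331,287),(158,291)],np.float32).reshape(-1,1,2)
uv=cv2.cornerSubPix(g,uv,(4,4),(-1,-1),(3,20,.01)).reshape(-1,2)
a,R,o,res=jigfit(c,uv);print(uv,a,o,res)
L=lambda uv,z:(onplane(c,uv,z)[:,:2]-o)@R
print("lines",L([(171,104),(180,188),(244,102),(247,187)],.012))
m=(((hsv[...,0]<6)|(hsv[...,0]>174))&(hsv[...,1]>180)&(hsv[...,2]>50)).astype(np.uint8);m[:200]=0;m[:,:205]=0;m[260:]=0;m[:,250:]=0
ys,xs=np.nonzero(m);print(xs.min(),xs.max(),ys.min(),ys.max())
for y in range(ys.min(),ys.max()+1,3):print(y,xs[ys==y].min(),xs[ys==y].max(),im[y,225])
y=ys.max();print("knob far edge",L([(216,y+.5),(225.,y+.5),(235,y+.5)],.0795))
E
```

```text
[[129.483   85.6438]
 [338.4802  80.4817]
 [327.7049 287.3173]
 [155.8883 290.7155]] -0.31578629714854006 [ 0.6276 -0.198 ] [[ 0.0021  0.0011]
 [ 0.0009 -0.002 ]
 [-0.0018 -0.0004]
 [-0.0013  0.0013]]
lines [[-0.1499 -0.034 ]
 [-0.0612 -0.033 ]
 [-0.1501  0.0396]
 [-0.0607  0.0401]]
211 239 212 247
212 237 238 [104  45  28]
215 234 237 [104  44  27]Traceback (most recent call last):
  File "<stdin>", line 11, in <module>
    return umr_minimum(a, axis, None, out, keepdims, initial, where)
ValueError: zero-size array to reduction operation minimum which has no identity
```

Run:
```python
from h import *
np.set_printoptions(precision=4,suppress=True)
im,c=snap("wrist"); hsv=cv2.cvtColor(im,cv2.COLOR_RGB2HSV); g=cv2.cvtColor(im,cv2.COLOR_RGB2GRAY)
uv=np.array([(130,85),(339,80),(328,287),(156,291)],np.float32).reshape(-1,1,2)
uv=cv2.cornerSubPix(g,uv,(4,4),(-1,-1),(3,20,.01)).reshape(-1,2)
a,R,o,res=jigfit(c,uv);print(a,o)
m=(((hsv[...,0]<6)|(hsv[...,0]>174))&(hsv[...,1]>170)&(hsv[...,2]>50)).astype(np.uint8);m[:225]=0;m[:,:205]=0;m[260:]=0;m[:,250:]=0
q=max(cv2.findContours(m,0,2)[0],key=cv2.contourArea);x,y,w,h=cv2.boundingRect(q);print(x,y,w,h)
p=onplane(c,[(x-.5,y+h-.5),(x+w/2-.5,y+h-.5),(x+w-.5,y+h-.5)],.0795)[:,:2];print((p-o)@R)
gy=((p-o)@R)[1,1]; k=o+R@[-.03,gy];s=env.observe()
t=np.array(s["position"]);print("knob",k,"delta",k-t[:2],"pos",t,"yaw",a+np.pi/2-np.arctan2(s["tool_rot"][1][1],s["tool_rot"][0][1]),"uy",R[:,1])
```

```text
-0.31655009746650326 [ 0.6277 -0.1979]
216 233 15 15
[[-0.0227  0.0108]
 [-0.0225  0.0178]
 [-0.0224  0.0249]]
knob [ 0.6047 -0.1716] delta [ 0.0449 -0.0475] pos [ 0.5598 -0.1241  0.2484] yaw 0.02026823325544358 uy [0.3113 0.9503]
```

Emit:
{"op": "jog_arm", "data": {"hand": [0.085, 0.085, 0.085, 0.085, 0.085], "travel": [[0.0225, -0.024, -0.02], [0.0225, -0.024, -0.04], [0, 0, -0.04], [0, 0, -0.04], [0, 0, -0.044]], "yaw": [0.02, 0, 0, 0, 0]}}

```text
time_s: 2.85
position: [0.6053, -0.1719, 0.0639]
tool_rot: [[-0.95, 0.311, 0.001], [0.311, 0.95, -0.0], [-0.001, -0.0, -1.0]]
ft_force: [0.6, -0.5, 0.9]
grip_width: 0.0851
gripper_force: 0.0
```

Emit:
{"op": "jog_arm", "data": {"hand": [0.06, 0.03, 0.01, 0.01, 0.01], "travel": [[0, 0, 0], [0, 0, 0], [0, 0, 0], [0, 0, 0], [0, 0, 0]], "yaw": [0, 0, 0, 0, 0], "grip_force": 30}}

```text
time_s: 3.48
position: [0.6058, -0.1733, 0.0661]
tool_rot: [[-0.95, 0.312, 0.002], [0.312, 0.95, -0.001], [-0.003, -0.0, -1.0]]
ft_force: [-1.5, 1.0, 6.7]
grip_width: 0.0174
gripper_force: 33.3
```

Emit:
{"op": "jog_arm", "data": {"hand": [0.01, 0.01, 0.01, 0.01, 0.01], "travel": [[0.005, 0.015, 0], [0.005, 0.015, 0], [0.005, 0.015, 0], [0.0037, 0.012, 0], [0, 0, 0]], "yaw": [0, 0, 0, 0, 0]}}

```text
time_s: 4.1
position: [0.6247, -0.1153, 0.0661]
tool_rot: [[-0.95, 0.312, 0.003], [0.312, 0.95, -0.0], [-0.003, 0.0, -1.0]]
ft_force: [-1.2, 2.9, 7.3]
grip_width: 0.0175
gripper_force: 33.4
```

Emit:
{"op": "jog_arm", "data": {"hand": [0.01, 0.01, 0.01, 0.01, 0.01], "travel": [[0.001, 0.003, 0], [0.0006, 0.002, 0], [0, 0, 0], [0, 0, 0], [0, 0, 0]], "yaw": [0, 0, 0, 0, 0]}}

```text
time_s: 4.72
position: [0.6259, -0.1118, 0.0661]
tool_rot: [[-0.95, 0.312, 0.002], [0.312, 0.95, -0.002], [-0.002, -0.001, -1.0]]
ft_force: [-2.8, -1.4, 6.7]
grip_width: 0.0177
gripper_force: 33.4
```

Emit:
{"op": "jog_arm", "data": {"hand": [0.01, 0.01, 0.01, 0.01, 0.01], "travel": [[0.0006, 0.002, 0], [0.0003, 0.001, 0], [0, 0, 0], [0, 0, 0], [0, 0, 0]], "yaw": [0, 0, 0, 0, 0]}}

```text
time_s: 5.35
position: [0.626, -0.1115, 0.066]
tool_rot: [[-0.95, 0.313, 0.0], [0.313, 0.95, -0.006], [-0.002, -0.005, -1.0]]
ft_force: [-8.3, -14.9, 7.0]
grip_width: 0.0173
gripper_force: 33.4
```

Emit:
{"op": "jog_arm", "data": {"hand": [0.03, 0.06, 0.085, 0.085, 0.085], "travel": [[-0.0009, -0.003, 0], [0, 0, 0], [0, 0, 0.005], [0, 0, 0.05], [0, 0, 0.06]], "yaw": [0, 0, 0, 0, 0]}}

```text
time_s: 5.98
position: [0.6252, -0.1106, 0.1802]
tool_rot: [[-0.95, 0.312, -0.002], [0.312, 0.95, 0.001], [0.002, 0.0, -1.0]]
ft_force: [1.0, -0.3, -0.8]
grip_width: 0.085
gripper_force: 0.0
```

Emit:
{"op": "jog_arm", "data": {"hand": [0.085, 0.085, 0.085, 0.085, 0.085], "travel": [[-0.01, 0.06, 0.04], [-0.01, 0.06, 0.02], [-0.01, 0.06, 0], [-0.01, 0.06, 0], [-0.01, 0.06, 0]], "yaw": [0, 0, 0, 0.08, 0.08]}}

```text
time_s: 6.6
position: [0.5765, 0.1812, 0.2338]
tool_rot: [[-0.988, 0.154, 0.001], [0.154, 0.988, 0.0], [-0.001, 0.0, -1.0]]
ft_force: [0.5, -0.5, -0.9]
grip_width: 0.085
gripper_force: 0.0
```

Emit:
{"op": "jog_arm", "data": {"hand": [0.085, 0.085, 0.085, 0.085, 0.085], "travel": [[0, 0.06, 0], [0, 0, 0], [0, 0, 0], [0, 0, 0], [0, 0, 0]], "yaw": [0, 0, 0, 0, 0]}}

```text
time_s: 7.22
position: [0.5775, 0.2379, 0.2333]
tool_rot: [[-0.987, 0.159, 0.0], [0.159, 0.987, -0.0], [-0.0, -0.0, -1.0]]
ft_force: [0.0, 0.0, 0.2]
grip_width: 0.0852
gripper_force: 0.0
```

Run:
```python
from h import *
np.set_printoptions(precision=4,suppress=True)
im,c=snap("wrist");s=env.observe();print(s["position"],s["time_s"])
b,_=snap("top");save(np.hstack([cv2.resize(im,(512,384)),cv2.resize(b[100:228,250:346],(288,384))]),"w2")
```

```text
[0.5774 0.2381 0.2333] 7.275
```

View pics/w2.png

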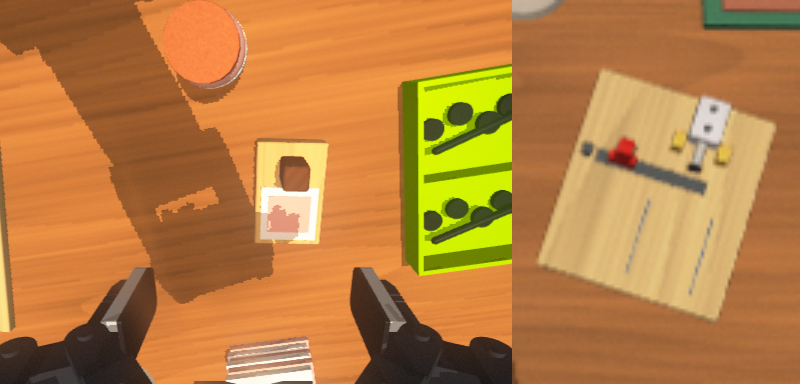

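The guard is now against its end stop, and the plunger is clear. In the wrist view the carrier's corners are (257,140), (328,142), (319,243) and (256,242), with its post at (295,174). The jar is at (205,43), and the tray's edge starts at column 402.

Run:
```python
from h import *
np.set_printoptions(precision=4,suppress=True)
im,c=snap("wrist"); g=cv2.cvtColor(im,cv2.COLOR_RGB2GRAY);hsv=cv2.cvtColor(im,cv2.COLOR_RGB2HSV)
uv=np.array([(257,140),(328,142),(319,243),(256,242)],np.float32).reshape(-1,1,2)
uv=cv2.cornerSubPix(g,uv,(4,4),(-1,-1),(3,20,.01)).reshape(-1,2)
W=onplane(c,uv,.024)[:,:2]; J=np.array([(-.055,-.035),(-.055,.035),(.055,.035),(.055,-.035)])
A=W-W.mean(0);a=np.arctan2((J[:,0]*A[:,1]-J[:,1]*A[:,0]).sum(),(A*J).sum());R=np.array([[np.cos(a),-np.sin(a)],[np.sin(a),np.cos(a)]])
s=env.observe();post=W.mean(0)+R@[-.03,0]
print(uv,a,W.mean(0),A-J@R.T,"post",post,"delta",post-np.array(s["position"])[:2],"yaw",a+np.pi/2-np.arctan2(s["tool_rot"][1][1],s["tool_rot"][0][1]))
m=(hsv[...,2]<130).astype(np.uint8);sub=m[145:205,270:320];q=max(cv2.findContours(sub,0,2)[0],key=cv2.contourArea);x,y,w,h=cv2.boundingRect(q);x+=270;y+=145;print(x,y,w,h)
print("post far edge",(onplane(c,[(x-.5,y+h-.5),(x+w-.5,y+h-.5)],.068)[:,:2]-W.mean(0))@R)
print("tray left edge",onplane(c,[(402,82),(418,270)],.035)[:,:2])
```

```text
[[256.5344 141.3583]
 [327.132  143.6931]
 [317.6189 243.8645]
 [254.328  242.3031]] -0.1828896987784296 [0.6098 0.2689] [[ 0.0009  0.0005]
 [ 0.0012 -0.0012]
 [-0.0011 -0.0008]
 [-0.001   0.0015]] post [0.5803 0.2743] delta [0.0029 0.0359] yaw -0.02419809172679055
280 157 28 30
post far edge [[-0.0227 -0.0138]
 [-0.0232  0.0107]]
tray left edge [[0.5168 0.3803]
 [0.7109 0.3935]]
```

Emit:
{"op": "jog_arm", "data": {"hand": [0.085, 0.085, 0.085, 0.085, 0.085], "travel": [[0.0015, 0.0175, -0.02], [0.0015, 0.0175, -0.036], [0, 0, -0.045], [0, 0, -0.045], [0, 0, -0.04]], "yaw": [-0.024, 0, 0, 0, 0]}}

```text
time_s: 8.0
position: [0.5801, 0.2737, 0.0456]
tool_rot: [[-0.983, 0.181, -0.0], [0.181, 0.983, -0.0], [0.0, -0.0, -1.0]]
ft_force: [0.6, 0.4, -0.4]
grip_width: 0.0849
gripper_force: 0.0
```

Emit:
{"op": "jog_arm", "data": {"hand": [0.06, 0.03, 0.015, 0.015, 0.015], "travel": [[0, 0, 0], [0, 0, 0], [0, 0, 0], [0, 0, 0], [0, 0, 0]], "yaw": [0, 0, 0, 0, 0], "grip_force": 80}}

```text
time_s: 8.62
position: [0.5811, 0.2743, 0.0492]
tool_rot: [[-0.984, 0.181, 0.004], [0.181, 0.984, 0.001], [-0.003, 0.002, -1.0]]
ft_force: [-1.7, 0.4, 6.8]
grip_width: 0.0229
gripper_force: 79.7
```

Emit:
{"op": "jog_arm", "data": {"hand": [0.015, 0.015, 0.015, 0.015, 0.015], "travel": [[0, 0, 0.02], [0, 0, 0.04], [0, 0, 0.045], [0, -0.03, 0], [-0.005, -0.04, 0]], "yaw": [0, 0, 0, 0, 0]}}

```text
time_s: 9.25
position: [0.575, 0.2037, 0.1529]
tool_rot: [[-0.984, 0.179, 0.001], [0.179, 0.984, 0.0], [-0.001, 0.0, -1.0]]
ft_force: [-0.1, -0.3, -2.7]
grip_width: 0.0233
gripper_force: 78.7
```

Emit:
{"op": "jog_arm", "data": {"hand": [0.015, 0.015, 0.015, 0.015, 0.015], "travel": [[-0.006, -0.05, 0], [-0.012, -0.05, 0], [-0.012, -0.05, 0], [-0.012, -0.05, 0], [-0.012, -0.05, 0]], "yaw": [0, 0, -0.04, -0.045, -0.05]}}

```text
time_s: 9.88
position: [0.5205, -0.0475, 0.1526]
tool_rot: [[-0.95, 0.313, 0.0], [0.313, 0.95, -0.0], [-0.0, -0.0, -1.0]]
ft_force: [1.2, -1.1, -2.9]
grip_width: 0.0235
gripper_force: 78.7
```

Emit:
{"op": "jog_arm", "data": {"hand": [0.015, 0.015, 0.015, 0.015, 0.015], "travel": [[-0.012, -0.05, 0], [-0.006, -0.04, 0], [0, -0.02, 0], [0, 0, 0], [0, 0, 0]], "yaw": [0, 0, 0, 0, 0]}}

```text
time_s: 10.5
position: [0.5033, -0.1549, 0.1522]
tool_rot: [[-0.951, 0.311, -0.0], [0.311, 0.951, 0.001], [0.0, 0.0, -1.0]]
ft_force: [0.6, -0.1, -2.1]
grip_width: 0.0231
gripper_force: 78.7
```

Run:
```python
from h import *
im,c=snap("wrist");s=env.observe();print(s["position"],s["tool_rot"],s["time_s"],s["ft_force"]);save(im,"w3")
```

```text
[ 0.5033445  -0.15477673  0.1521907 ] [[-9.50688985e-01  3.10145788e-01 -2.09723373e-04]
 [ 3.10145696e-01  9.50688962e-01  3.81617909e-04]
 [ 3.17738883e-04  2.97755141e-04 -9.99999905e-01]] 10.55 [-0.53759704 -0.49817537 -2.04984167]
```

View pics/w3.png

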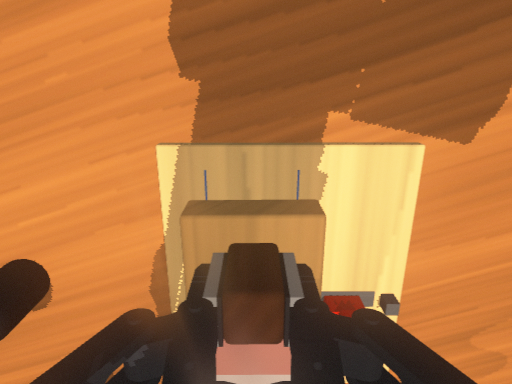

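The carrier is held level over the jig. Its rear top edge runs from about (190,201) to (324,201). The blue lines are at columns 206 and 298, and the jig's near edge is level at row 144 from column 157 to 424.

Run:
```python
from h import *
np.set_printoptions(precision=4,suppress=True)
im,c=snap("wrist"); g=cv2.cvtColor(im,cv2.COLOR_RGB2GRAY);hsv=cv2.cvtColor(im,cv2.COLOR_RGB2HSV)
uv=np.array([(157,144),(424,144),(190,202),(324,202)],np.float32).reshape(-1,1,2)
uv=cv2.cornerSubPix(g,uv,(4,4),(-1,-1),(3,20,.01)).reshape(-1,2);print(uv)
b=im[...,2].astype(float)-im[...,0]
for y in(175,180,185,190):print(y,180+b[y,180:230].argmax(),275+b[y,275:320].argmax())
o=np.array([.6277,-.1979]);a=-.3166;R=np.array([[np.cos(a),-np.sin(a)],[np.sin(a),np.cos(a)]])
L=lambda uv,z:(onplane(c,uv,z)[:,:2]-o)@R
print("near edge",L(uv[:2],.012),"rear edge",L(uv[2:],.127))
for y in(175,190):print(L([(180+b[y,180:230].argmax(),y),(275+b[y,275:320].argmax(),y)],.012))
s=env.observe();print("tcp",R.T@(np.array(s["position"])[:2]-o))
```

```text
[[155.7596 144.7629]
 [424.131  144.6077]
 [188.3558 200.3413]
 [324.     202.    ]]
175 205 298
180 205 298
185 205 297
190 205 297
near edge [[-0.1685 -0.0737]
 [-0.1689  0.1326]] rear edge [[-0.1639 -0.0287]
 [-0.1631  0.0336]]
[[-0.1446 -0.0369]
 [-0.1446  0.0367]]
[[-0.1321 -0.0375]
 [-0.1322  0.0364]]
tcp [-0.1316  0.0022]
```

Emit:
{"op": "jog_arm", "data": {"hand": [0.015, 0.015, 0.015, 0.015, 0.015], "travel": [[-0.0005, -0.0016, -0.025], [0, 0, -0.03], [0, 0, -0.025], [0, 0, -0.009], [0, 0, 0]], "yaw": [0, 0, 0, 0, 0]}}

```text
time_s: 11.22
position: [0.5029, -0.1572, 0.0633]
tool_rot: [[-0.95, 0.311, -0.0], [0.311, 0.95, 0.0], [0.0, 0.0, -1.0]]
ft_force: [0.3, 0.3, -2.1]
grip_width: 0.0228
gripper_force: 78.9
```

Emit:
{"op": "jog_arm", "data": {"hand": [0.015, 0.015, 0.015, 0.015, 0.015], "travel": [[0, 0, -0.001], [0, 0, -0.001], [0, 0, 0], [0, 0, 0], [0, 0, 0]], "yaw": [0, 0, 0, 0, 0]}}

```text
time_s: 11.85
position: [0.5028, -0.1577, 0.0614]
tool_rot: [[-0.95, 0.312, 0.0], [0.312, 0.95, -0.0], [-0.0, -0.0, -1.0]]
ft_force: [-0.7, 1.1, 0.7]
grip_width: 0.0234
gripper_force: 79.0
```

Emit:
{"op": "jog_arm", "data": {"hand": [0.015, 0.015, 0.015, 0.015, 0.015], "travel": [[0.0095, -0.002, 0], [0.0095, -0.003, 0], [0.0095, -0.003, 0], [0.0095, -0.003, 0], [0, 0, 0]], "yaw": [0, 0, 0, 0, 0]}}

```text
time_s: 12.48
position: [0.5411, -0.1687, 0.0613]
tool_rot: [[-0.95, 0.312, -0.001], [0.312, 0.95, 0.0], [0.001, -0.0, -1.0]]
ft_force: [-5.1, 2.0, 4.9]
grip_width: 0.023
gripper_force: 79.7
```

Emit:
{"op": "jog_arm", "data": {"hand": [0.015, 0.015, 0.015, 0.015, 0.015], "travel": [[0.0019, -0.0006, 0], [0.0019, -0.0006, 0], [0.00095, -0.0003, 0], [0, 0, 0], [0, 0, 0]], "yaw": [0, 0, 0, 0, 0]}}

```text
time_s: 13.1
position: [0.5444, -0.1698, 0.0614]
tool_rot: [[-0.95, 0.312, -0.004], [0.312, 0.95, 0.001], [0.004, -0.0, -1.0]]
ft_force: [-12.3, 1.8, 9.0]
grip_width: 0.0234
gripper_force: 80.5
```

Emit:
{"op": "jog_arm", "data": {"hand": [0.015, 0.015, 0.015, 0.015, 0.015], "travel": [[0.00095, -0.0003, 0], [0.00095, -0.0003, 0], [0, 0, 0], [0, 0, 0], [0, 0, 0]], "yaw": [0, 0, 0, 0, 0]}}

```text
time_s: 13.72
position: [0.5461, -0.1703, 0.0614]
tool_rot: [[-0.95, 0.312, -0.004], [0.312, 0.95, 0.001], [0.004, -0.0, -1.0]]
ft_force: [-11.9, 2.7, 10.2]
grip_width: 0.0231
gripper_force: 80.5
```

Emit:
{"op": "jog_arm", "data": {"hand": [0.015, 0.015, 0.015, 0.015, 0.015], "travel": [[0.00095, -0.0003, 0], [0.00095, -0.0003, 0], [0, 0, 0], [0, 0, 0], [0, 0, 0]], "yaw": [0, 0, 0, 0, 0]}}

```text
time_s: 14.35
position: [0.5479, -0.1709, 0.0615]
tool_rot: [[-0.95, 0.311, -0.004], [0.311, 0.95, 0.001], [0.004, -0.0, -1.0]]
ft_force: [-13.3, 2.6, 10.7]
grip_width: 0.0232
gripper_force: 80.6
```

Emit:
{"op": "jog_arm", "data": {"hand": [0.015, 0.015, 0.015, 0.015, 0.015], "travel": [[0.00095, -0.0003, 0], [0.00095, -0.0003, 0], [0, 0, 0], [0, 0, 0], [0, 0, 0]], "yaw": [0, 0, 0, 0, 0]}}

```text
time_s: 14.98
position: [0.5482, -0.1709, 0.0616]
tool_rot: [[-0.95, 0.312, -0.008], [0.312, 0.95, 0.003], [0.009, 0.0, -1.0]]
ft_force: [-21.9, 4.2, 17.5]
grip_width: 0.0229
gripper_force: 81.6
```

The position stopped advancing and the force jumped, so the carrier is on the stops. I'll push 1 mm more and look.

Emit:
{"op": "jog_arm", "data": {"hand": [0.015, 0.015, 0.015, 0.015, 0.015], "travel": [[0.00095, -0.0003, 0], [0, 0, 0], [0, 0, 0], [0, 0, 0], [0, 0, 0]], "yaw": [0, 0, 0, 0, 0]}}

```text
time_s: 15.6
position: [0.5483, -0.1708, 0.0617]
tool_rot: [[-0.95, 0.312, -0.01], [0.312, 0.95, 0.004], [0.011, 0.0, -1.0]]
ft_force: [-27.2, 6.5, 20.1]
grip_width: 0.0229
gripper_force: 82.1
```

Run:
```python
from h import *
im,c=snap("wrist");b,_=snap("scene");save(np.hstack([cv2.resize(im,(400,300)),cv2.resize(b[180:255,145:245],(400,300))]),"w4");s=env.observe();print(s["ft_force"],s["wrist_torque"],s["position"])
```

```text
[-28.32104651   6.65421351  21.92983611] [ 0.73383068  3.38311744 -0.37984327] [ 0.54826845 -0.17076067  0.06165248]
```

View pics/w4.png

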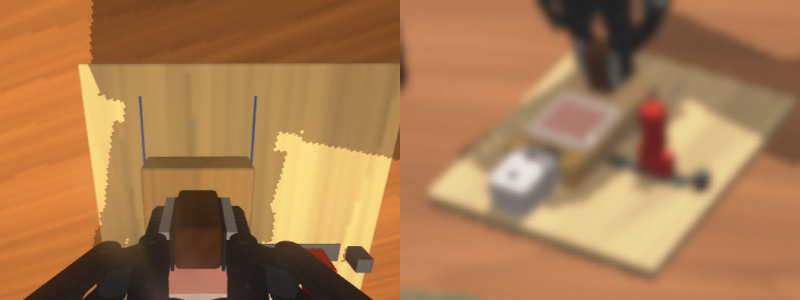

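The carrier sits centred between the blue lines (columns 142 and 254), with its tile end against the stops and plunger housing. The guard is at its end stop. The push force is steady.

```bash
python3 -c "
from rig import env
print(env.close_job())"
```

```text
the job is handed in; nothing more can be done
None
```

I handed the job in with the guard at its end stop and the carrier held against the stops at about 28 N of steady push. It looked centred between the blue lines, and nothing else was touched as far as I saw. The hand-in returned no verdict.

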